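# Hold the purge valve open with the push tool

## Task

Lift the push tool up and off its hook, put its stem down into the mouth of the blue purge valve and press the spring plunger in until the red band on the stem is half sunk in the mouth (12 mm of plunger travel), not to the bottom of its stroke. The valve shuts as soon as it is let go, so finish while still gripping the tool and holding the plunger steadily at that depth, tool upright. Press only with the tool, never with the fingers, do not drop the tool, do not wrench the hook or the valve, and leave the other things on the bench where they are.

Things in the scene. Friction and masses are not known exactly. Their poses are not given: they have to be found in the camera images.
- push_tool: loose push tool, 0.2 kg, 140 mm tall, hanging upright. Origin: centre of the stem's flat lower end; z up along the stem. Silver round stem, diameter 16 mm, z = 0 to 75 mm, then a 22 mm collar to 84 mm; red band round the stem at z = 33 to 39 mm; black loop grip at z = 80 to 140 mm, 34 mm wide (y), 14 mm thick (x)
- tool_tip (a point): centre of the flat lower end of the push tool's stem (same as the body's origin)
- tool_grip (a point): centre of the eye in the black grip, 110 mm above the tool's lower end, 30 mm below its top: pinch here from above, across the 34 mm width (along y). The eye is open along x, 18 mm wide, z = 92 to 130 mm of the tool; the hook's bar passes through it along x and the top of the eye hangs on the bar
- hook_stand: fixed hook stand, 204 mm high. Origin: centre of the underside of its grey foot, 120 x 90 x 12 mm (x y z). An 8 mm steel bar rises at x = +45 mm and bends forward; its level part runs along x from +35 to -34 mm with its axis at z = 190 mm; its free end then turns up, at x = -34 to -46 mm, to z = 204 mm. The tool hangs at x = -5 to -20 mm, its x and y along the stand's
- hook_bar (a point): on the axis of the hook's level bar, at x = -12 mm, z = 190 mm of the stand. To take the tool off, raise it 12 to 26 mm (19 is best: the free end stands 10 mm above the bar, and at 30 mm the eye's lower edge meets the bar), then move it 85 mm along the stand's -x, clear of the free end, before raising it further
- purge_valve: fixed blue valve, 90 mm high, on a dark plate 100 x 100 x 10 mm. Origin: centre of the plate's underside, z up. Round blue body, diameter 62 mm, flared to 70 mm at the top, open above: the bore is 28 mm wide, with its mouth widened to 36 mm. Brass ports stick out along +x and +y, at heights of 26 to 50 mm.
- valve_mouth (a point): centre of the valve's open mouth, level with its rim, 90 mm above the bench
- plunger (a joint): travel of the brass spring plunger in the bore, m: 0 at rest, grows as it is pushed down, stop at 0.022. The spring starts to give at 4 N and takes 0.5 N more per mm (10 N at 12 mm), and pushes it back up when let go. Wanted: 0.012.
- plunger_top (a point): centre of the plunger's flat brass top, diameter 22 to 25 mm; at rest 24 mm below the valve's mouth (66 mm above the bench). With the stem's end on it and 12 mm of travel the end is 36 mm below the mouth.
- marker_pen: bystander, to be left alone: white and red marker pen, 139 mm long, at the right; origin on its underside
- tape_measure: bystander, to be left alone: yellow tape measure, 64 x 71 x 34 mm, at the right; origin on its underside
- tip_jar: bystander, to be left alone: orange jar with a black lid, diameter 53 mm, 64 mm high, at the back; origin on its underside
- steel_block: bystander, to be left alone: steel block, 40 x 60 x 35 mm, at the back left; origin on its underside
- flat_bar: bystander, to be left alone: grey flat steel bar, 30 x 180 x 8 mm, at the left; origin on its underside

How it is judged (in metres and radians):
On the way, in this order (a step that is already met when the one before it is completed fails the run):
1. the gripped tool is lifted off the hook and clear of it (distance between tool_grip and hook_bar above 0.06 m and contact force between push_tool and hook_stand below 0.1 N and contact force between the fingers and push_tool above 3 N and height (world z) of tool_tip above 0.05 m), for 0.1 s.
2. the tool presses the plunger to 12 mm and keeps it there (value of joint plunger between 0.0085 and 0.0155 m and distance between tool_tip and plunger_top below 0.012 m and contact force between push_tool and purge_valve above 3 N and contact force between the fingers and push_tool above 3 N and contact force between the fingers and purge_valve below 0.5 N and angle between push_tool's own z axis and vertical below 0.2 rad), for 0.5 s.
At the end, for the whole second after the job is handed in: Through the last second the fingers grip the push tool (more than 3 N), which is upright within 0.2 rad and at rest, its lower end on the plunger, and the plunger is held 8.5 to 15.5 mm down (12 mm wanted, the red band at the mouth) with more than 3 N; the fingers do not touch the valve (all of step 2 and velocity of joint plunger between -0.005 and 0.005 m/s and linear speed of push_tool below 0.01 m/s and contact force between push_tool and hook_stand below 0.1 N); the arm keeps its last pose, push and grip.
It fails at once if the plunger is driven to the bottom of its stroke (value of joint plunger above 0.0205 m).
It fails at once if the fingers press on the valve or plunger (contact force between the fingers and purge_valve above 2 N).
It fails at once if the tool is dropped or laid down (height (world z) of tool_tip below 0.02 m).
It fails at once if the hook or the valve is wrenched with more than 40 N (contact force between any of push_tool, the arm and hook_stand above 40 N or contact force between push_tool and purge_valve above 40 N).
It fails at once if another thing on the bench is moved more than 20 mm (distance of any of marker_pen, tape_measure, tip_jar, steel_block, flat_bar from where it was at the start of the episode above 0.02 m).
It also fails if it takes over 38 s, if anything falls off the work surface, if the arm or the gripper's body presses on something with over 40 N, if the wrist force passes 120 N, or if a joint passes its speed limit or range.

## Robot

A 6-joint arm with a two-finger parallel gripper is mounted at the origin on a cart in front of the work surface, level with it; the furniture and walls round the work are solid. World frame = base frame: x ahead of the robot, y to its left, z up, the work surface at z = 0. Lengths are in m, angles in degrees, forces in N, time in s.
With the tool pointing down it reaches from about 0.4 to 0.825 m from the base axis. Payload 7 kg.
Tool frame: the origin (TCP) lies at the very end of the fingers, on their centre line; the grasp point (between the pads) lies 19 mm behind it (r.grip_depth is the distance from the TCP to the grasp point, in m); z points along the fingers, y is the line along which they close (so a half turn about z gives the same grasp; the last joint's range is limited). The gripper opens to 88 mm and grips with 3 to 60 N. Pads are 19 mm wide; open, the fingers measure 130 mm over their backs; the gripper's body (78 mm by 193 mm) begins 47 mm behind the grasp point.
Start: joints at [-53.91, 20.546, 0.682, 0, -70.136, -16.507], TCP at [0.226, -0.636, 0.227] pointing down, gripper open.
Joint ranges: [-176.03, 176.03], [-82.01, 121.73], [-58.28, 71.71], [-173.87, 95.51], [-174.79, -0.11], [-173.66, 173.66]. Speed limits (degrees/s): [136.94, 136.94, 172.46, 180, 180, 180].

## Interface

Orientations are given as [roll, pitch, yaw] about the fixed x, y, z axes, in that order (R = Rz(yaw) Ry(pitch) Rx(roll)).
In Python, from plant import r gives the robot as it stands.
- The arm moves only by the tool play_rows, never from a script. Its argument "rows" is a list that holds one entry, the list of rows, each a list of 5 numbers: the closure, from 0 (fully open) to 1 (shut), then the shift along the tool's x, y, z each as a share of 0.5 m, from -1 to 1, then the turn about the tool's z as a share of 1.5 rad, from -1 to 1. A call has exactly 8 rows; each row is the pose to reach, as a shift and turn from the pose commanded when the call began, along the tool's axes at that moment; what a row does not reach only later rows make up. A row lasts 1/12 s, in which the tool goes at most 41.7 mm and 7.16 degrees, less where a joint would pass 70% of its speed; a pose out of reach is approached as far as the arm can. A call with a number of a shift or a turn outside -1 to 1 is refused whole. A call with a gripper value outside its range is refused whole. The fingers move at their own pace and stop on an object; "squeeze" is the grip in N (left out, the last holds). Time passes only in rows, so rows that repeat a pose let the fingers close, or fill a call up. It gives the time, the measured TCP pose, the force, the opening and the grip force at its end, in the units of the state.
- r.get_state(): the state, without advancing time (a new reading comes with each control period).
- r.capture(name): name is "scene" or "top" or "wrist"; returns the picture (384x512x3 uint8, red, green, blue); there is no depth.
- r.camera_info(name): a dict with "fovy" (degrees; the focal length in pixels is half the picture's height over the tangent of half this angle, whatever the lens; pixels are square), "cx", "cy" (the principal point, pixels), "k1" (the pictures are not rectified: a ray, as slopes to the right and down, at radius r is drawn at 1 + k1 r^2 times it, then the intrinsics apply), "pose" (4x4, takes a point from camera to world coordinates). Camera axes: x right, y down, z forward; pixel columns grow to the right and rows downward; lengths in m; the calibration is good to about 2 mm. A picture is of the moment at which its call begins: read the wrist's pose just before it. camera_info takes no time and is no camera call; for the wrist camera it gives the pose at the moment of the call.
- r.close_job(): hands the job in; it is judged then, once.
The state is a dict: "time_s": time; "joints": joint angles; "qd": joint speeds; "joint_torque": joint torques, N m; "tcp_pos": TCP position; "eef_rot": TCP orientation; "contact_force": force on the tool from outside, world axes, zero at the start; "moment": the same for the moment, N m; "gripper_width": finger opening in m; "gripper_force": force on a finger pad.
Only numpy, scipy, OpenCV 4.12 (cv2) and the standard library are available. Lean on these libraries where they do the work, as an engineer would, in place of code of your own. Each camera call takes 0.05 s, during which the arm holds its last target. There are 200 camera calls.

## Working session

There is one attempt and no reset: what is moved stays moved. The work goes in short steps, Python scripts to look and compute and a tool call to move; the robot and the scene stay as the last step left them, time stands still between calls to the robot, and variables do not carry over. Pictures are saved under pics/ and viewed, at most 10 in all, crops included, and the job is handed in when it is done.

Besides the shell and the picture viewer there is one more tool, called after "Emit:" by a JSON object that holds its "op" and its "data". play_rows: Moves the arm, as the interface text tells. Its arguments: {"type":"object","properties":{"rows":{"type":"array","items":{"type":"array","items":{"type":"array","items":{"type":"number"}}}},"squeeze":{"type":"number"}},"required":["rows"]}

```bash
mkdir -p pics; cat > h.py <<'E'
import numpy as np, cv2
from plant import r
def K(n):
    c=r.camera_info(n); f=192/np.tan(np.radians(c['fovy'])/2); return c,f
def ray(n,u,v,c=None):
    c0,f=K(n); c=c or c0
    d=np.array([(u-c['cx'])/f,(v-c['cy'])/f]); s=d.copy()
    for _ in range(20): s=d/(1+c['k1']*(s@s))
    P=np.array(c['pose']); w=P[:3,:3]@np.array([s[0],s[1],1]); return P[:3,3],w/np.linalg.norm(w)
def atz(n,u,v,z,c=None):
    o,w=ray(n,u,v,c); return o+w*(z-o[2])/w[2]
def proj(n,p,c=None):
    c0,f=K(n); c=c or c0; P=np.array(c['pose']); q=P[:3,:3].T@(np.array(p)-P[:3,3]); s=q[:2]/q[2]
    s=s*(1+c['k1']*(s@s)); return s*f+[c['cx'],c['cy']]
E
python3 - <<'E'
from h import *
for n in('scene','top'):
    im=r.capture(n); cv2.imwrite(f'pics/{n}0.png',im[:,:,::-1]); c,f=K(n); print(n,f,np.round(c['pose'],3).tolist())
print(r.get_state(), r.grip_depth)
a=cv2.imread('pics/scene0.png');b=cv2.imread('pics/top0.png')
cv2.imwrite('pics/s0.png',cv2.resize(a,(800,600),interpolation=cv2.INTER_CUBIC));cv2.imwrite('pics/t0.png',cv2.resize(b,(800,600),interpolation=cv2.INTER_CUBIC))
E
```

```text
scene 348.7843803952013 [[-0.64, -0.558, 0.528, -0.088], [-0.768, 0.478, -0.427, 0.542], [-0.014, -0.679, -0.734, 1.017], [0.0, 0.0, 0.0, 1.0]]
top 465.36689813924545 [[-0.013, -0.991, 0.137, 0.373], [-1.0, 0.014, -0.0, 0.033], [-0.002, -0.137, -0.991, 1.349], [0.0, 0.0, 0.0, 1.0]]
{'time_s': 0.1, 'joints': array([-5.39086863e+01,  2.05878170e+01,  6.39108751e-01, -1.82727314e-02,
       -7.01368646e+01, -1.65066892e+01]), 'qd': array([ 0.01387354, -0.01464063,  0.07682229,  0.16596121,  0.00838877,
       -0.08881296]), 'joint_torque': array([-1.35041137e-03, -5.84162986e+01,  2.93750668e+01,  7.01556444e+00,
        1.02162128e-02, -6.55405620e-05]), 'tcp_pos': array([ 0.2260832 , -0.63553954,  0.22570987]), 'eef_rot': array([ 1.79913073e+02, -7.84539357e-03, -1.60421591e+02]), 'contact_force': array([0.64158654, 0.1861743 , 0.40838501]), 'moment': array([-0.0400437 , -0.03330359, -0.04542233]), 'gripper_force': 0.0, 'gripper_width': 0.08752613326072507} 0.0188
```

View pics/s0.png

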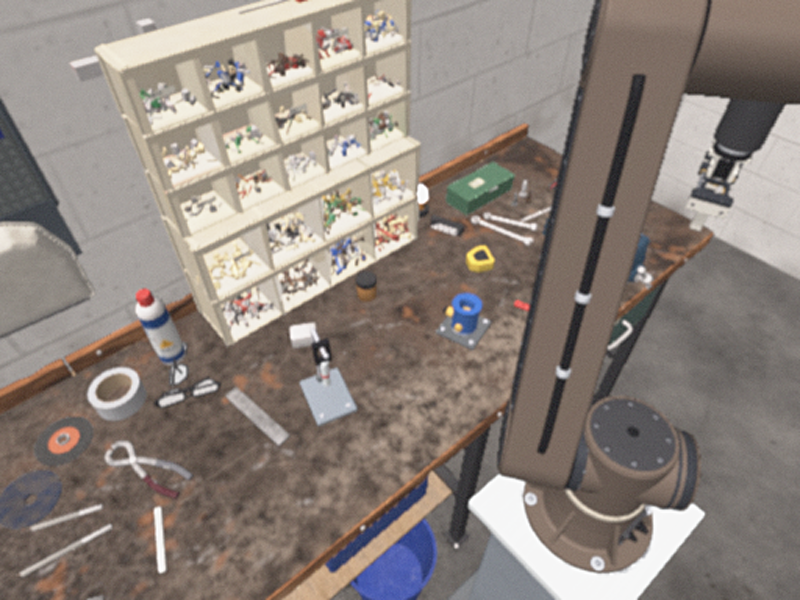

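View pics/t0.png

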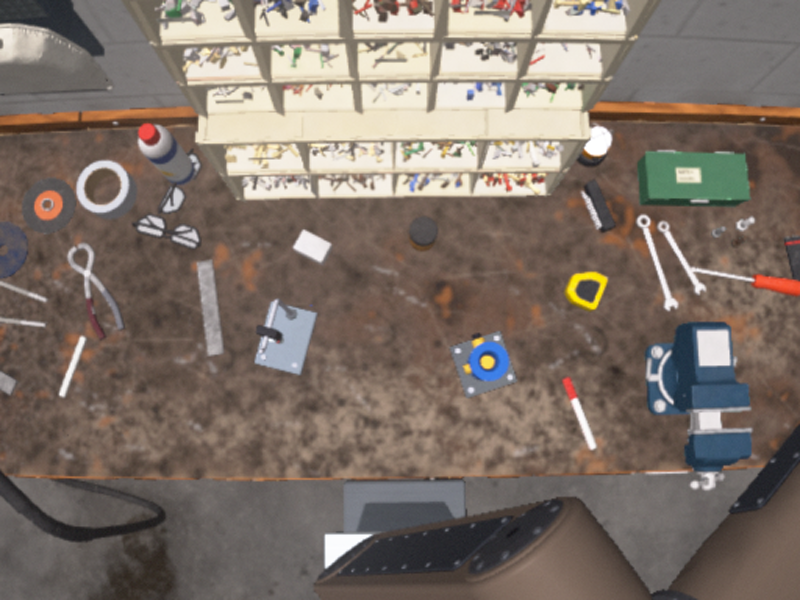

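Scene and top views show the hook stand (top at about 285,337 in the 800-wide view) and the blue valve at about (488,362). The steel block, tape, pen, jar and flat bar are around them. I'll enlarge these spots next.

```bash
python3 - <<'E'
import cv2,numpy as np
b=cv2.imread('pics/top0.png');a=cv2.imread('pics/scene0.png')
def cr(im,x,y,w,h,k=8):
    o=cv2.resize(im[y:y+h,x:x+w],None,fx=k,fy=k,interpolation=cv2.INTER_CUBIC)
    for i in range(0,w,10):
        cv2.line(o,(i*k,0),(i*k,6),(0,255,0),1); cv2.putText(o,str(x+i),(i*k,16),0,.35,(0,255,0),1)
    for i in range(0,h,10):
        cv2.line(o,(0,i*k),(6,i*k),(0,255,0),1); cv2.putText(o,str(y+i),(8,i*k+4),0,.35,(0,255,0),1)
    return o
cv2.imwrite('pics/c1.png',np.hstack([cr(b,157,185,50,60),cr(b,285,208,50,60)]))
cv2.imwrite('pics/c2.png',np.hstack([cr(a,185,205,50,70),cr(a,275,180,45,70)]))
E
```

```text
(no output)
```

View pics/c1.png

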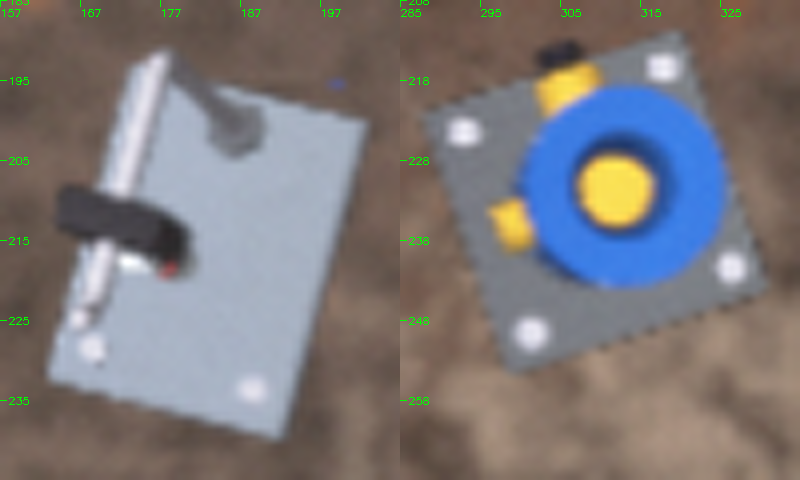

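View pics/c2.png

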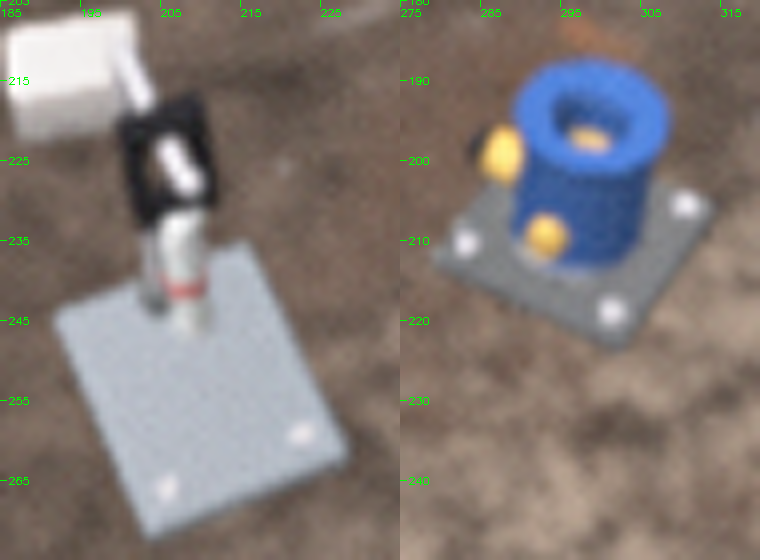

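Top crop: foot corners at (202.9,200), (192.4,239.8), (162.9,232.3); black grip's top near (170,212); blue rim centred at (363.1,231.2). Scene crop: the grip at about (206,222), the stem below it, and the rim centre at about (299,194).

```bash
cat > m.py <<'E'
from h import *
from scipy.optimize import least_squares
q=lambda x0,y0,u,v:np.array([x0+(u+.5)/8-.5,y0+(v+.5)/8-.5])
print(K('top')[0]['cx'],K('top')[0]['cy'],K('scene')[0]['cx'])
def fit(obs,z,p0):
    f=lambda p:np.concatenate([(proj(n,[p[0]+np.cos(p[2])*a-np.sin(p[2])*b,p[1]+np.sin(p[2])*a+np.cos(p[2])*b,z])-uv) for n,a,b,uv in obs])
    s=least_squares(f,p0); return s.x,np.round(s.fun,1)
T=lambda u,v:q(157,185,u,v); V=lambda u,v:q(285,208,u-400,v); S=lambda u,v:q(185,205,u,v);W=lambda u,v:q(275,180,u-400,v)
g=atz('top',*T(205,250),.012); print('foot c',g)
foot=[('top',.06,-.045,T(367,120)),('top',-.06,-.045,T(283,438)),('top',-.06,.045,T(47,378)),('top',.06,.045,T(131,63))]
fs=[('scene',-.06,.045,S(152,540)),('scene',-.06,-.045,S(347,455)),('scene',.06,-.045,S(247,243)),('scene',.06,.045,S(53,315))]
# scene correspondence is tried over the 4 rotations
for k in range(4):
    o=[('scene',)+fs[(i+k)%4][1:3]+(fs[i][3],) for i in range(4)]
    x,e=fit(o,.012,[g[0],g[1],-.25]); 
    if abs(x[2]+.25)<.6 and np.abs(e).max()<5: print('scene foot',k,x,np.degrees(x[2]),e)
x,e=fit(foot,.012,[g[0],g[1],-.25]); print('top foot',x,np.degrees(x[2]),e)
pl=[('top',.05,.05,V(423,112)),('top',.05,-.05,V(680,30)),('top',-.05,-.05,V(768,288)),('top',-.05,.05,V(515,374))]
v,e=fit(pl,.01,[.5,-.1,0.3]); print('plate top',v,np.degrees(v[2]),e)
print('rim top',atz('top',*V(625,186),.09),'brass',atz('top',*V(615,190),.066))
print('rim scene',atz('scene',*W(591,116),.09),'brass',atz('scene',*W(590,140),.066))
R=np.array([[np.cos(x[2]),-np.sin(x[2])],[np.sin(x[2]),np.cos(x[2])]])
for a in(-5,-12,-20):
    w=x[:2]+R@[a/1000,0]
    print(a,w,'top@top',8*(proj('top',[*w,.204])+.5-[157,185]),'top@scene',8*(proj('scene',[*w,.204])+.5-[185,205]),'tip@scene',8*(proj('scene',[*w,.064])+.5-[185,205]))
E
python3 m.py
```

```text
250.01765190394758 199.53697869788 246.6614062189226
foot c [0.51232738 0.22992999 0.012     ]
scene foot 0 [ 0.50519753  0.23014126 -0.25870054] -14.822449088232206 [-0.5 -0.2  0.6  0.1 -0.1 -0.  -0.   0.2]
top foot [ 0.51271629  0.22932198 -0.25506348] -14.614060731611351 [ 0.1 -0.1  0.2  0.2 -0.3  0.2 -0.1 -0.3]
plate top [ 0.45883225 -0.13646932  0.30367644] 17.399378477207463 [-0.2  0.1  0.2 -0.4  0.5  0.  -0.5  0.3]
rim top [ 0.45844205 -0.13606594  0.09      ] brass [ 0.45874962 -0.13577559  0.066     ]
rim scene [ 0.45337178 -0.13536088  0.09      ] brass [ 0.45719496 -0.14183806  0.066     ]
-5 [0.50787805 0.23058351] top@top [113.35280454 201.65924845] top@scene [147.18370901  97.183155  ] tip@scene [183.35903575 311.29396085]
-12 [0.50110452 0.23234966] top@top [107.52797189 223.38365879] top@scene [153.72046208 110.36362192] tip@scene [189.44455373 324.10266085]
-20 [0.49336334 0.23436812] top@top [100.86961433 248.24636957] top@scene [161.25787428 125.56205323] tip@scene [196.45609128 338.86073219]
```

```bash
cat > go.py <<'E'
import sys
from h import *
from scipy.spatial.transform import Rotation as Ro
# usage: go.py x y z yaw (target TCP); prints shares
def sh(t,yaw):
    s=r.get_state(); R=Ro.from_euler('xyz',s['eef_rot'],degrees=True).as_matrix()
    d=np.array(t)-s['tcp_pos']; dy=(s['eef_rot'][2]-yaw+180)%360-180
    print('pos',np.round(s['tcp_pos'],4),'rot',np.round(s['eef_rot'],2),'F',np.round(s['contact_force'],1),'dist',round(float(np.linalg.norm(d)),4),'dyaw',round(dy,2))
    print('shares',np.round(R.T@d/.5,4).tolist(),round(np.radians(dy)/1.5,4))
if __name__=='__main__':
    a=list(map(float,sys.argv[1:])); sh(a[:3],a[3])
E
python3 go.py .45 -.3 .35 165.4
```

```text
pos [ 0.2261 -0.6355  0.2257] rot [ 1.7991e+02 -1.0000e-02 -1.6042e+02] F [0.6 0.2 0.4] dist 0.4221 dyaw 34.18
shares [-0.6468, 0.4826, -0.2479] 0.3977
```

Emit:
{"op": "play_rows", "data": {"rows": [[[0, -0.04, 0.03, -0.08, 0.05], [0, -0.1, 0.08, -0.14, 0.1], [0, -0.16, 0.12, -0.19, 0.15], [0, -0.22, 0.165, -0.21, 0.2], [0, -0.28, 0.21, -0.22, 0.25], [0, -0.34, 0.255, -0.23, 0.3], [0, -0.4, 0.3, -0.24, 0.35], [0, -0.46, 0.345, -0.25, 0.398]]]}}

```text
time_s: 0.77
tcp_pos: [0.3858, -0.3942, 0.3519]
eef_rot: [180.0, 0.0, 165.2]
contact_force: [1.7, -0.6, 0.7]
gripper_width: 0.0878
gripper_force: 0.0
```

```bash
python3 go.py .47 -0.03 .36 165.4
```

```text
pos [ 0.3858 -0.3942  0.3519] rot [1.7998e+02 2.0000e-02 1.6517e+02] F [ 1.7 -0.6  0.7] dist 0.3739 dyaw -0.23
shares [0.0236, 0.7474, -0.0161] -0.0027
```

Emit:
{"op": "play_rows", "data": {"rows": [[[0, 0.0, 0.08, -0.01, 0], [0, 0.0, 0.16, -0.01, 0], [0, 0.0, 0.24, -0.01, 0], [0, 0.0, 0.32, -0.01, 0], [0, 0.0, 0.4, -0.01, 0], [0, 0.0, 0.48, -0.01, 0], [0, 0.0, 0.56, -0.01, 0], [0, 0.0, 0.64, -0.01, 0]]]}}

```text
time_s: 1.43
tcp_pos: [0.4656, -0.0847, 0.3566]
eef_rot: [180.0, 0.0, 165.4]
contact_force: [1.0, 0.0, -0.1]
gripper_width: 0.0877
gripper_force: 0.0
```

```bash
python3 go.py .502 .2321 .33 165.4; python3 - <<'E'
from h import *
c,f=K('wrist');s=r.get_state()
im=r.capture('wrist'); cv2.imwrite('pics/w1.png',im[:,:,::-1]); np.save('w1.npy',c,allow_pickle=True)
from scipy.spatial.transform import Rotation as Ro
R=Ro.from_euler('xyz',s['eef_rot'],degrees=True).as_matrix();P=np.array(c['pose'])
print('f',f,'cam in tool', R.T@(P[:3,3]-s['tcp_pos']), np.round(R.T@P[:3,:3],3).tolist())
print('valve mouth px',proj('wrist',[.4586,-.1363,.09],c), proj('wrist',[.502,.232,.204],c))
E
```

```text
pos [ 0.4656 -0.0847  0.3566] rot [1.7998e+02 1.0000e-02 1.6538e+02] F [ 1.   0.  -0.1] dist 0.32 dyaw -0.02
shares [0.0895, 0.6315, 0.0534] -0.0002
f 276.7610209938247 cam in tool [ 0.06804904 -0.00029518 -0.15808167] [[0.001, -0.968, -0.25], [1.0, 0.001, 0.001], [-0.001, -0.25, 0.968]]
valve mouth px [217.7035625  168.89129509] [534.23149126 141.78952024]
```

Emit:
{"op": "play_rows", "data": {"rows": [[[0, 0.01, 0.08, 0.0, 0], [0, 0.02, 0.16, 0.0, 0], [0, 0.03, 0.24, 0.0, 0], [0, 0.04, 0.32, 0.0, 0], [0, 0.05, 0.4, 0.0, 0], [0, 0.07, 0.48, 0.01, 0], [0, 0.08, 0.56, 0.03, 0], [0, 0.09, 0.63, 0.05, 0]]]}}

```text
time_s: 2.15
tcp_pos: [0.5016, 0.232, 0.3313]
eef_rot: [180.0, 0.0, 165.4]
contact_force: [1.0, -0.7, -0.2]
gripper_width: 0.0876
gripper_force: 0.0
```

```bash
python3 - <<'E'
from h import *
print(r.get_state()['tcp_pos'])
c,f=K('wrist');im=r.capture('wrist'); cv2.imwrite('pics/w2.png',im[:,:,::-1]); np.save('w2.npy',c,allow_pickle=True)
c1=np.load('w1.npy',allow_pickle=True).item()
print(proj('wrist',[.4586,-.1363,.09],c1), proj('wrist',[.502,.232,.204],c))
a=cv2.imread('pics/w1.png')[124:224,168:268];b=cv2.imread('pics/w2.png')
k=4;A=cv2.resize(a,None,fx=k,fy=k,interpolation=cv2.INTER_CUBIC)
p=proj('wrist',[.502,.232,.204],c).astype(int);x0,y0=max(p[0]-50,0),max(p[1]-50,0)
print('crop2 origin',x0,y0)
B=cv2.resize(b[y0:y0+100,x0:x0+100],None,fx=k,fy=k,interpolation=cv2.INTER_CUBIC);
cv2.imwrite('pics/w12.png',np.hstack([A,B]))
E
```

```text
[0.5016181  0.23198148 0.33133457]
[217.7035625  168.89129509] [251.12213784 186.17918586]
crop2 origin 201 136
```

View pics/w12.png

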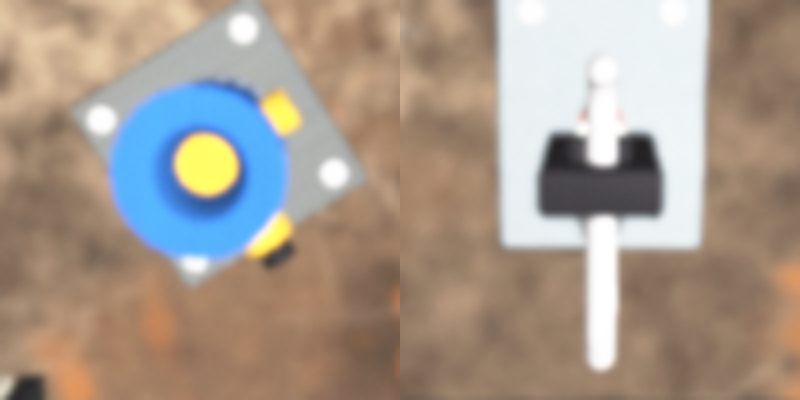

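Left crop: blue rim circle centred at (199,172), so full-picture (217.4,166.6). Right crop: the grip's top face is centred at (601,193), so (250.9,183.9), and the hook's free end is at (603,72). Both lie about 2 px from prediction, so I'll compute the positions.

```bash
python3 - <<'E'
from h import *
c1=np.load('w1.npy',allow_pickle=True).item();c2=np.load('w2.npy',allow_pickle=True).item()
print('rim',atz('wrist',217.4,166.6,.09,c1),'brass',atz('wrist',168+206.5/4-.4,124+164/4-.4,.066,c1))
for z in(.2,.204):print('grip',atz('wrist',250.9,183.9,z,c2))
print('free end',atz('wrist',201+203/4-.4,136+70/4-.4,.204,c2))
for p in [(498,246),(702,246),(708,0)]: print('foot',atz('wrist',201+(p[0]-400)/4-.4,136+p[1]/4-.4,.012,c2))
x=np.array([.5127,.2293]);t=-.255;R=np.array([[np.cos(t),-np.sin(t)],[np.sin(t),np.cos(t)]])
print('top says: free end',x+R@[-.040,0],'corners',x+R@[.06,.045],x+R@[.06,-.045])
E
python3 go.py .500 .2325 .155 165.4
```

```text
rim [ 0.45503089 -0.13574763  0.09      ] brass [ 0.45574079 -0.13577061  0.066     ]
grip [0.50043666 0.23216493 0.2       ]
grip [0.49954055 0.2323938  0.204     ]
free end [0.46818278 0.24099504 0.204     ]
foot [0.55444463 0.17058034 0.012     ]
foot [0.57738202 0.25903812 0.012     ]
foot [0.47260275 0.2862701  0.012     ]
top says: free end [0.47399347 0.23938982] corners [0.58211084 0.25771012] [0.55940875 0.17062043]
pos [0.5017 0.2361 0.3277] rot [-1.7992e+02 -1.6000e-01  1.6550e+02] F [ 1.3  3.5 -1.1] dist 0.1727 dyaw 0.1
shares [0.0006, -0.0074, 0.3454] 0.0011
```

```bash
python3 - <<'E'
from h import *
for i in range(4):
    s=r.get_state();c,f=K('wrist');im=r.capture('wrist')
    print(s['time_s'],np.round(s['tcp_pos'],4),np.round(s['eef_rot'],2),np.round(np.array(c['pose'])[:3,3]-s['tcp_pos'],4),np.round(s['qd'],2))
cv2.imwrite('pics/w3.png',im[:,:,::-1]);np.save('w3.npy',c,allow_pickle=True)
a=cv2.imread('pics/w2.png');b=cv2.imread('pics/w3.png')
g=lambda i:cv2.cvtColor(i,cv2.COLOR_BGR2GRAY).astype('float32')[100:250,150:350]
print('shift w2->w3',cv2.phaseCorrelate(g(a),g(b)), proj('wrist',[.5,.2325,.204],c))
E
```

```text
2.2 [0.5017 0.2361 0.3277] [-1.7992e+02 -1.6000e-01  1.6550e+02] [-0.0655  0.0169  0.1582] [-3.17 -1.05 -2.95 -0.61 -2.68  5.77]
2.25 [0.5012 0.2333 0.3282] [-179.81   -0.19  165.57] [-0.0653  0.0171  0.1583] [-2.9  -2.55 -0.51  0.93 -2.31  2.85]
2.3 [0.5012 0.2314 0.3294] [-1.7982e+02 -1.4000e-01  1.6554e+02] [-0.0655  0.0171  0.1582] [-2.23 -2.3  -0.08  0.79 -0.84  0.98]
2.35 [0.5015 0.2302 0.3304] [-1.7988e+02 -8.0000e-02  1.6548e+02] [-0.0656  0.017   0.1582] [-1.61 -1.82  0.11  0.35 -0.22  0.3 ]
shift w2->w3 ((1.0036187448397413, 0.04786080395858505), 1.0010999900817872) [253.14865599 184.35272137]
```

Emit:
{"op": "play_rows", "data": {"rows": [[[0, 0.003, 0.0, 0.06, 0], [0, 0.003, 0.0, 0.12, 0], [0, 0.003, 0.0, 0.18, 0], [0, 0.003, 0.0, 0.24, 0], [0, 0.003, 0.0, 0.29, 0], [0, 0.003, 0.0, 0.33, 0], [0, 0.003, 0.0, 0.35, 0], [0, 0.003, 0.0, 0.35, 0]]], "squeeze": 40}}

```text
time_s: 3.07
tcp_pos: [0.4997, 0.2282, 0.1551]
eef_rot: [-179.9, -0.1, 165.3]
contact_force: [0.4, -0.5, 1.0]
gripper_width: 0.0879
gripper_force: 0.0
```

Emit:
{"op": "play_rows", "data": {"rows": [[[0.3, 0, 0, 0, 0], [0.6, 0, 0, 0, 0], [0.8, 0, 0, 0, 0], [1, 0, 0, 0, 0], [1, 0, 0, 0, 0], [1, 0, 0, 0, 0], [1, 0, 0, 0, 0], [1, 0, 0, 0, 0]]], "squeeze": 40}}

```text
time_s: 3.73
tcp_pos: [0.5004, 0.2299, 0.1567]
eef_rot: [180.0, 0.0, 165.4]
contact_force: [0.2, 0.2, -0.4]
gripper_width: 0.04
gripper_force: 0.0
```

Emit:
{"op": "play_rows", "data": {"rows": [[[1, 0, 0, 0, 0], [1, 0, 0, 0, 0], [1, 0, 0, 0, 0], [1, 0, 0, 0, 0], [1, 0, 0, 0, 0], [1, 0, 0, 0, 0], [1, 0, 0, 0, 0], [1, 0, 0, 0, 0]]]}}

```text
time_s: 4.4
tcp_pos: [0.5004, 0.2299, 0.1566]
eef_rot: [180.0, 0.0, 165.4]
contact_force: [-0.3, 0.5, 1.1]
gripper_width: 0.0339
gripper_force: 40.0
```

```bash
python3 - <<'E'
from h import *
c,f=K('wrist');s=r.get_state();print(s['tcp_pos'],s['contact_force'],s['gripper_width'],s['gripper_force'],s['time_s'])
im=r.capture('wrist');cv2.imwrite('pics/w4.png',im[:,:,::-1]);np.save('w4.npy',c,allow_pickle=True)
E
```

```text
[0.50042867 0.22993727 0.15658974] [-0.28410625  0.50990322  1.1306759 ] 0.0338810258230889 39.999884348362684 4.4
```

View pics/w4.png

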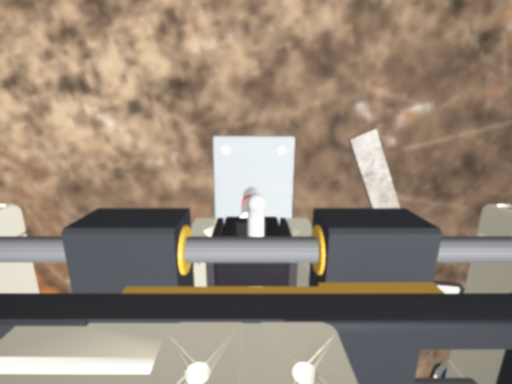

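The picture shows the grip held between the pads, with the hook's free end at (257,203) in front of it. The opening is 34 mm at 40 N. I'll lift 19 mm, then move along the stand's -x.

Emit:
{"op": "play_rows", "data": {"rows": [[[1, 0, 0, -0.01, 0], [1, 0, 0, -0.02, 0], [1, 0, 0, -0.03, 0], [1, 0, 0, -0.038, 0], [1, 0, 0, -0.038, 0], [1, 0, 0, -0.038, 0], [1, 0, 0, -0.038, 0], [1, 0, 0, -0.038, 0]]]}}

```text
time_s: 5.12
tcp_pos: [0.5002, 0.2297, 0.1753]
eef_rot: [-180.0, -0.0, 165.4]
contact_force: [-0.5, -0.3, -1.9]
gripper_width: 0.0338
gripper_force: 40.0
```

Emit:
{"op": "play_rows", "data": {"rows": [[[1, 0.015, 0, 0, 0], [1, 0.04, 0, 0, 0], [1, 0.07, 0, 0, 0], [1, 0.1, 0, 0, 0], [1, 0.13, 0, 0, 0], [1, 0.16, 0, 0, 0], [1, 0.185, 0, 0, 0], [1, 0.19, 0, 0, 0]]]}}

```text
time_s: 5.78
tcp_pos: [0.4061, 0.2539, 0.1756]
eef_rot: [180.0, -0.0, 165.4]
contact_force: [-0.4, -0.6, -2.0]
gripper_width: 0.0336
gripper_force: 40.0
```

Emit:
{"op": "play_rows", "data": {"rows": [[[1, 0, 0, -0.04, 0], [1, 0, 0, -0.09, 0], [1, 0, -0.02, -0.12, 0], [1, -0.03, -0.07, -0.13, 0], [1, -0.07, -0.13, -0.13, 0], [1, -0.11, -0.19, -0.13, 0], [1, -0.15, -0.25, -0.13, 0], [1, -0.19, -0.31, -0.13, 0]]]}}

```text
time_s: 6.45
tcp_pos: [0.461, 0.0785, 0.2408]
eef_rot: [180.0, 0.0, 165.4]
contact_force: [0.7, 0.5, -1.8]
gripper_width: 0.0341
gripper_force: 40.0
```

Emit:
{"op": "play_rows", "data": {"rows": [[[1, -0.04, -0.06, 0, 0], [1, -0.08, -0.12, 0, 0], [1, -0.12, -0.18, 0, 0], [1, -0.16, -0.24, 0, 0], [1, -0.2, -0.3, 0, 0], [1, -0.23, -0.36, 0, 0], [1, -0.26, -0.41, 0, 0], [1, -0.26, -0.42, 0, 0]]]}}

```text
time_s: 7.12
tcp_pos: [0.5347, -0.1595, 0.2399]
eef_rot: [-179.9, -0.0, 165.2]
contact_force: [0.3, 0.8, -1.6]
gripper_width: 0.0337
gripper_force: 40.0
```

Emit:
{"op": "play_rows", "data": {"rows": [[[1, 0, 0, 0, 0], [1, 0, 0, 0, 0], [1, 0, 0, 0, 0], [1, 0, 0, 0, 0], [1, 0, 0, 0, 0], [1, 0, 0, 0, 0], [1, 0, 0, 0, 0], [1, 0, 0, 0, 0]]]}}

```text
time_s: 7.78
tcp_pos: [0.5341, -0.1558, 0.2407]
eef_rot: [180.0, 0.0, 165.4]
contact_force: [-0.1, -0.4, -3.3]
gripper_width: 0.0339
gripper_force: 40.0
```

```bash
python3 - <<'E'
from h import *
c,f=K('wrist');s=r.get_state();print(s['tcp_pos'],s['eef_rot'],s['contact_force'],s['gripper_width'])
im=r.capture('wrist');np.save('w5.npy',c,allow_pickle=True); cv2.imwrite('pics/w5.png',im[:,:,::-1])
p=proj('wrist',[.456,-.136,.09],c);print(p)
sc=r.capture('scene'); cv2.imwrite('pics/s5.png',sc[:,:,::-1]); tp=r.capture('top'); cv2.imwrite('pics/t5.png',tp[:,:,::-1])
x,y=int(p[0])-50,int(p[1])-70;print('w org',x,y)
q=proj('scene',[*s['tcp_pos'][:2],.14]).astype(int);q=q-[50,75];print('s org',q)
k=4;f=lambda i,x,y:cv2.resize(i[y:y+150,x:x+100,::-1],None,fx=k,fy=k,interpolation=cv2.INTER_CUBIC)
cv2.imwrite('pics/ws5.png',np.hstack([f(im,max(x,0),max(y,0)),f(sc,*q)]))
E
```

```text
[ 0.53409378 -0.15577966  0.24068372] [1.79995235e+02 1.23124759e-02 1.65411437e+02] [-0.14400441 -0.44160345 -3.25480503] 0.03388839156813427
[250.66138413 107.46612371]
w org 200 37
s org [237  94]
```

View pics/ws5.png

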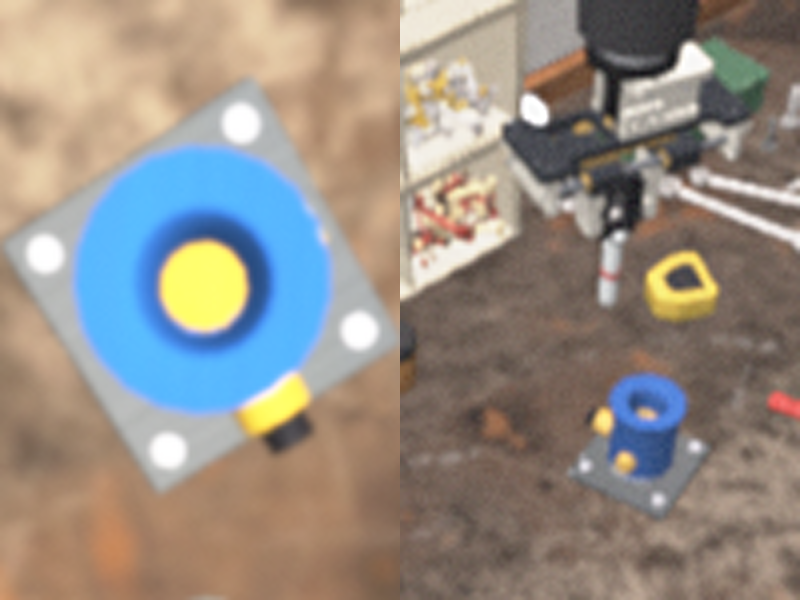

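Wrist crop: the rim is centred at (203,279), so full-picture (250.4,106.4). Scene crop: the tool hangs upright, its tip at about (607,301), so (288.4,168.9), with the rim centre at (648,403).

```bash
python3 - <<'E'
from h import *
c=np.load('w5.npy',allow_pickle=True).item();s=r.get_state()
print('rim',atz('wrist',250.4,106.4,.09,c),'brass',atz('wrist',200+203.5/4-.4,37+285.5/4-.4,.066,c))
t=s['tcp_pos']
m=atz('scene',288.4,168.9,t[2]-.0926); v=atz('scene',237+248/4-.4,94+403/4-.4,.09)
print('scene tip',m,'tcp',t,'scene rim',v,'bias tip-tcp',m-t)
im=cv2.imread('pics/t5.png');print('tool top px',proj('top',[*t[:2],t[2]-.0926]))
E
python3 go.py .455 -.136 .24 165.4
```

```text
rim [ 0.45487272 -0.13599596  0.09      ] brass [ 0.45554668 -0.136122    0.066     ]
scene tip [ 0.52992509 -0.15411731  0.14798148] tcp [ 0.53407433 -0.15604836  0.24058148] scene rim [ 0.45200545 -0.13479683  0.09      ] bias tip-tcp [-0.00414924  0.00193105 -0.0926    ]
tool top px [322.3273097  200.21424154]
pos [ 0.5341 -0.156   0.2406] rot [-180.      0.    165.39] F [ 1.1  1.  -1.3] dist 0.0816 dyaw -0.01
shares [0.1631, -0.0011, 0.0012] -0.0002
```

Emit:
{"op": "play_rows", "data": {"rows": [[[1, 0.03, 0, 0, 0], [1, 0.06, 0, 0, 0], [1, 0.09, 0, 0, 0], [1, 0.12, 0, 0, 0], [1, 0.145, 0, 0, 0], [1, 0.16, -0.001, 0, 0], [1, 0.161, -0.001, 0, 0], [1, 0.161, -0.001, 0, 0]]]}}

```text
time_s: 8.6
tcp_pos: [0.4563, -0.1363, 0.241]
eef_rot: [180.0, 0.1, 165.4]
contact_force: [0.2, -0.2, -0.9]
gripper_width: 0.0342
gripper_force: 40.0
```

Emit:
{"op": "play_rows", "data": {"rows": [[[1, 0, 0, 0.02, 0], [1, 0, 0, 0.04, 0], [1, 0, 0, 0.06, 0], [1, 0, 0, 0.075, 0], [1, 0, 0, 0.08, 0], [1, 0, 0, 0.08, 0], [1, 0, 0, 0.08, 0], [1, 0, 0, 0.08, 0]]]}}

```text
time_s: 9.27
tcp_pos: [0.4564, -0.1363, 0.2009]
eef_rot: [180.0, 0.0, 165.4]
contact_force: [0.5, -0.7, -1.0]
gripper_width: 0.0338
gripper_force: 40.0
```

```bash
python3 - <<'E'
from h import *
s=r.get_state();print(s['tcp_pos'],s['eef_rot'],s['contact_force'])
sc=r.capture('scene');tp=r.capture('top')
q=proj('scene',[.456,-.136,.1]).astype(int)-[25,45];u=proj('top',[.456,-.136,.1]).astype(int)-[25,45];print(q,u)
f=lambda i,x,y:cv2.resize(i[y:y+75,x:x+50,::-1],None,fx=8,fy=8,interpolation=cv2.INTER_CUBIC)
cv2.imwrite('pics/s6.png',np.hstack([f(sc,*q),f(tp,*u)]))
E
```

```text
[ 0.45641259 -0.13634836  0.20089849] [1.79998335e+02 3.33112534e-02 1.65382093e+02] [ 0.54803319 -0.72991535 -1.03955452]
[273 146] [288 186]
```

View pics/s6.png

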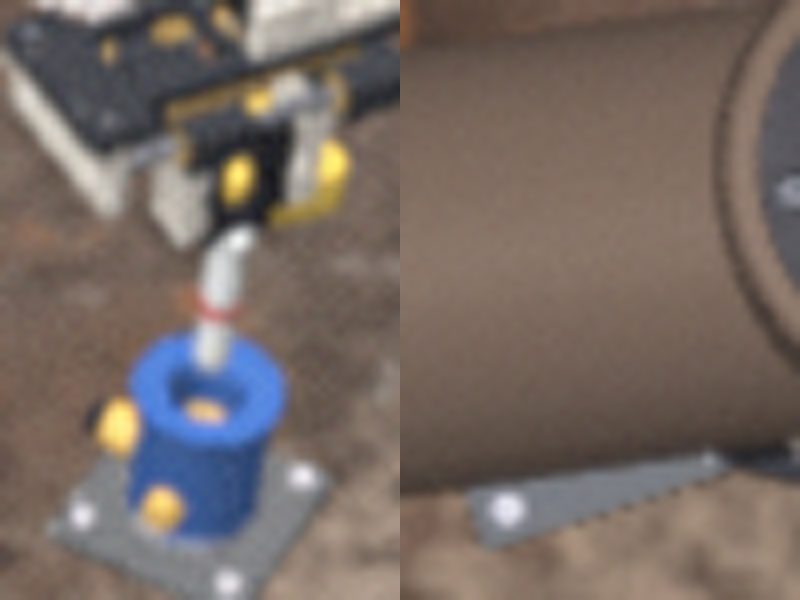

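The tip at crop (210,365) sits right over the mouth (208,392), at the offset expected for 18 mm of height. I'll go down into the bore.

Emit:
{"op": "play_rows", "data": {"rows": [[[1, 0, 0, 0.015, 0], [1, 0, 0, 0.03, 0], [1, 0, 0, 0.045, 0], [1, 0, 0, 0.06, 0], [1, 0, 0, 0.07, 0], [1, 0, 0, 0.072, 0], [1, 0, 0, 0.072, 0], [1, 0, 0, 0.072, 0]]]}}

```text
time_s: 10.03
tcp_pos: [0.4562, -0.1364, 0.1646]
eef_rot: [-180.0, 0.0, 165.4]
contact_force: [0.2, -0.3, -1.6]
gripper_width: 0.0339
gripper_force: 40.0
```

Emit:
{"op": "play_rows", "data": {"rows": [[[1, 0, 0, 0.002, 0], [1, 0, 0, 0.004, 0], [1, 0, 0, 0.006, 0], [1, 0, 0, 0.006, 0], [1, 0, 0, 0.006, 0], [1, 0, 0, 0.006, 0], [1, 0, 0, 0.006, 0], [1, 0, 0, 0.006, 0]]]}}

```text
time_s: 10.7
tcp_pos: [0.4561, -0.1363, 0.1616]
eef_rot: [180.0, 0.0, 165.4]
contact_force: [0.3, 0.1, -2.1]
gripper_width: 0.0342
gripper_force: 40.0
```

Emit:
{"op": "play_rows", "data": {"rows": [[[1, 0, 0, 0.002, 0], [1, 0, 0, 0.004, 0], [1, 0, 0, 0.006, 0], [1, 0, 0, 0.008, 0], [1, 0, 0, 0.008, 0], [1, 0, 0, 0.008, 0], [1, 0, 0, 0.008, 0], [1, 0, 0, 0.008, 0]]]}}

```text
time_s: 11.37
tcp_pos: [0.4561, -0.1363, 0.1577]
eef_rot: [-180.0, 0.0, 165.4]
contact_force: [-1.5, 0.5, 2.8]
gripper_width: 0.0338
gripper_force: 40.0
```

Emit:
{"op": "play_rows", "data": {"rows": [[[1, 0, 0, 0.002, 0], [1, 0, 0, 0.005, 0], [1, 0, 0, 0.008, 0], [1, 0, 0, 0.011, 0], [1, 0, 0, 0.014, 0], [1, 0, 0, 0.014, 0], [1, 0, 0, 0.014, 0], [1, 0, 0, 0.014, 0]]]}}

```text
time_s: 12.03
tcp_pos: [0.4562, -0.1364, 0.1507]
eef_rot: [-180.0, 0.0, 165.4]
contact_force: [-1.5, 1.5, 4.8]
gripper_width: 0.0339
gripper_force: 40.0
```

```bash
python3 - <<'E'
from h import *
F=[];
for i in range(6):
    r.capture('scene'); s=r.get_state(); F.append(s['contact_force'][2])
print(np.mean(F),F,s['tcp_pos'])
E
```

```text
5.4462710953172335 [np.float64(5.644564222262701), np.float64(5.366028811587333), np.float64(5.671156546346874), np.float64(5.051731250162481), np.float64(5.887505779223484), np.float64(5.05663996232053)] [ 0.45617526 -0.13636133  0.15074364]
```

Emit:
{"op": "play_rows", "data": {"rows": [[[1, 0, 0, 0.002, 0], [1, 0, 0, 0.005, 0], [1, 0, 0, 0.007, 0], [1, 0, 0, 0.009, 0], [1, 0, 0, 0.009, 0], [1, 0, 0, 0.009, 0], [1, 0, 0, 0.009, 0], [1, 0, 0, 0.009, 0]]]}}

```text
time_s: 13.0
tcp_pos: [0.4562, -0.1364, 0.1464]
eef_rot: [-180.0, 0.0, 165.4]
contact_force: [-2.3, 2.0, 7.1]
gripper_width: 0.0339
gripper_force: 40.0
```

Emit:
{"op": "play_rows", "data": {"rows": [[[1, 0, 0, 0, 0], [1, 0, 0, 0, 0], [1, 0, 0, 0, 0], [1, 0, 0, 0, 0], [1, 0, 0, 0, 0], [1, 0, 0, 0, 0], [1, 0, 0, 0, 0], [1, 0, 0, 0, 0]]]}}

```text
time_s: 13.67
tcp_pos: [0.4562, -0.1364, 0.1464]
eef_rot: [-180.0, 0.0, 165.4]
contact_force: [-3.0, -0.1, 8.5]
gripper_width: 0.0339
gripper_force: 40.0
```

```bash
python3 - <<'E'
from h import *
F=[]
for i in range(6):
    sc=r.capture('scene'); s=r.get_state(); F.append(s['contact_force'][2])
print(np.mean(F),np.std(F),s['tcp_pos'],s['gripper_force'])
q=np.array([273,166]);cv2.imwrite('pics/s7.png',cv2.resize(sc[q[1]:q[1]+55,q[0]:q[0]+50,::-1],None,fx=10,fy=10,interpolation=cv2.INTER_CUBIC))
E
```

```text
7.724034187361865 0.45098027259529383 [ 0.45624254 -0.13636941  0.14645403] 40.00006064772606
```

View pics/s7.png

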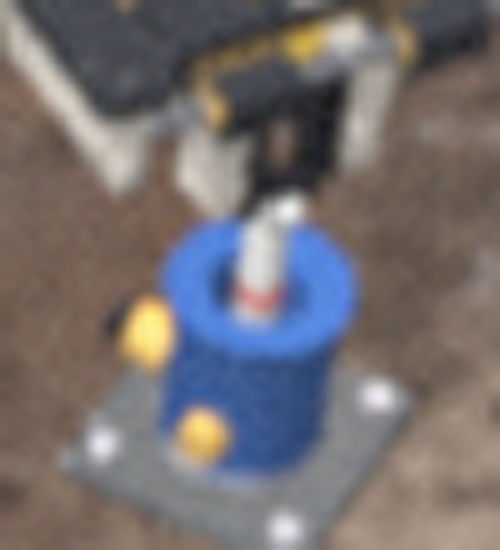

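The red band is at the mouth, at about (258,298) in the crop. The stem is upright in the middle of the bore. Net push is about 9.5 N, which means roughly 11 to 12 mm of travel, and it is steady. I'll hand in.

```bash
python3 -c "
from plant import r
print(r.close_job())"
```

```text
the job is handed in; nothing more can be done
None
```

I handed the job in with the push tool still gripped and upright, holding the plunger about 11 to 12 mm down (red band at the valve mouth) at a steady net push of about 9.5 N; the hand-in call returned no verdict.

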